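# Index a control box round and open its access panel

## Task

First swing the control box round on its turntable by the upright black post, counter-clockwise seen from above, until its sloping panel faces the front of the bench and the turntable clicks into its detent. Then unlock both wing fasteners on the panel, a full quarter turn counter-clockwise each, and swing the panel up by its bar handle until it is fully open. Leave the box in its detent with the panel standing open, and leave the grease tin, the spray can and the aluminium block beside it alone.

Things in the scene. Friction and masses are not known exactly. Their poses are not given: they have to be found in the camera images.
- foot: fixed round steel foot of the turntable (230 mm across, 22 mm high); origin on the bench under the turntable's axis, z up. Its x axis is the direction, away from the front of the bench, that the box's back faces when the turntable is in its detent. (A wall shelf hangs 0.74 m above the bench from 0.75 m ahead of the robot on.)
- turntable (a joint): rad, + counter-clockwise from above; 0 = in the detent, panel to the front. Starts at -1.15 to -0.8 (panel looks to the robot's left). Range -1.45 to 0.35, so it can be overshot. Friction 0.3 N m; a spring plunger resists with 1 to 1.5 N m from about 0.13 to 0.06 before 0, then pulls it in and holds it against light loads.
- post_grip (a point): grip point on the upright black post (round, 28 mm; sleeve from 22 mm above to 63 mm below the point), 155 mm from the turntable's axis at the box's right side (-y), 157 mm above the bench. Pull it round its arc. Axes as turntable_axis. The box's side wall is 50 mm from its centre line.
- turntable_axis (a point): point on the vertical turning axis, 34 mm above the bench, centre of the grey box's footprint (200 mm deep in x, 210 mm wide in y, roof 155 mm above the bench). Axes turn with the box: x to its back, y to its left (facing the panel), z up.
- fastener_left (a joint): left wing fastener, rad, + counter-clockwise seen from outside the panel; starts at 0 to 0.1. 0 = locked (wing crosswise, parallel to the hinge; its cam holds the panel shut), 1.571 = unlocked (wing points up and down the slope; hard stop). Friction 0.12 N m; stays where left.
- fastener_right (a joint): the same for the right wing fastener.
- wing_left (a point): middle of the left black wing grip: 62 mm long (y), 13 mm thick (x), from 15 mm below to 13 mm above the point along z = panel's outward normal = turning axis, which leans 24 degrees from vertical to the front. 30 mm off the panel's face; a boss of 17 mm radius stands 7 mm off the face. Axes turn with the wing. Fasteners are 124 mm apart.
- wing_right (a point): the same for the right fastener.
- panel (a joint): opening of the aluminium panel, rad: 0 shut, 1.3 fully open (hard stop). Hinged along its upper rear edge; the lower front edge swings up and back. 0.45 kg; a stiff friction hinge (0.65 N m) keeps it where it is left; 6 to 8 N at the handle lift it.
- panel_handle (a point): middle of the dark steel bar handle near the panel's lower edge: round bar 12 mm thick, 90 mm long, along y, 32 mm off the face, 95 mm below the line of the fasteners. Axes: z outward normal, x up the slope, y to the left. It can turn in the grip as the panel swings.
- panel_hinge (a point): middle of the hinge line, 155 mm above the bench; axes as panel_handle. The panel opens by positive rotation about y. The handle is at x = -170 mm, z = +37 mm from here in the panel's axes.
- grease_tin: loose red and white grease tin, 95 mm across, 82 mm tall, left of the box; leave alone. Origin at the centre of its underside.
- spray_can: loose aerosol can, 63 mm across, 201 mm tall, left of the box; leave alone. Origin at the centre of its underside.
- ali_block: loose drilled aluminium block, 40 x 60 x 38 mm, right of the box; leave alone. Origin at the centre of its underside.

How it is judged:
On the way, in this order (a step that is already met when the one before it is completed fails the run):
1. the turntable is in its detent, panel facing the front, panel still shut and locked (value of joint turntable between -0.06 and 0.06 rad and value of joint panel below 0.1 rad and value of joint each of fastener_left, fastener_right below 0.8 rad), for 0.2 s.
2. both fasteners are turned to unlocked with the panel still shut (value of joint each of fastener_left, fastener_right above 1.3 rad and value of joint panel below 0.15 rad), for 0.2 s.
3. the panel is swung open (value of joint panel above 1.1 rad), for 0.2 s.
At the end, for the whole second after the job is handed in: The turntable rests in its detent (within 0.06 rad of 0), both fasteners are at unlocked (more than 1.3 rad), the panel stands open by more than 1.1 rad and is still, and the grease tin, the spray can and the block are within 30 mm of where they stood (value of joint turntable between -0.06 and 0.06 rad and value of joint each of fastener_left, fastener_right above 1.3 rad and value of joint panel above 1.1 rad and velocity of joint panel between -0.05 and 0.05 rad/s and distance of each of grease_tin, spray_can, ali_block from where it was at the start of the episode below 0.03 m); the robot touches nothing.
It fails at once if the grease tin, spray can or aluminium block is moved more than 30 mm (distance of any of grease_tin, spray_can, ali_block from where it was at the start of the episode above 0.03 m).
It also fails if it takes over 72 s, if anything falls off the work surface, if the arm or the gripper's body presses on something with over 40 N, if the wrist force passes 120 N, or if a joint passes its speed limit or range.

## Robot

A 6-joint arm with a two-finger parallel gripper is mounted at the origin on a cart in front of the work surface, level with it; the furniture and walls round the work are solid. World frame = base frame: x ahead of the robot, y to its left, z up, the work surface at z = 0. Lengths are in m, angles in rad, forces in N, time in s.
With the tool pointing down it reaches from about 0.375 to 0.975 m from the base axis. Payload 3.8 kg.
Tool frame: the origin (TCP) lies at the very end of the fingers, on their centre line; the grasp point (between the pads) lies 19 mm behind it; z points along the fingers, y is the line along which they close (so a half turn about z gives the same grasp; the last joint's range is limited). The gripper opens to 85 mm and grips with 20 to 120 N. Pads are 22 mm wide; open, the fingers measure 114 mm over their backs; the gripper's body (76 mm by 85 mm) begins 54 mm behind the grasp point. The pads swing forward as they close: fully open they stand 13 mm farther back than shut.
Start: joints at [1.247, 0.264, 1.604, -0, 1.274, -0.037], TCP at [0.191, 0.647, 0.231] pointing down, gripper open.
Joint ranges: [-2.63, 2.63], [-0.94, 2.18], [0.31, 2.57], [-1.31, 4.45], [0, 2.66], [-2.55, 2.55]. Speed limits (rad/s): [2.57, 2.57, 3.14, 3.14, 3.14, 3.14].

## Interface

Orientations are given as a rotation vector (axis times angle).
In Python, from workcell import monitor, viewer, job gives the robot as it stands. The module is installed in compiled form; this text tells all that it offers.
- The arm moves only by the tool step_arm, never from a script. Its argument "series" is one flat list of numbers, 4 for each row, row after row: the shift along the tool's x, y, z in m, then the turn about the tool's z in rad. A call has 1 to 8 rows; each row is the pose to reach, as a shift and turn from the pose commanded when the call began, along the tool's axes at that moment; what a row does not reach only later rows make up. A row lasts 1/8 s, in which the tool goes at most 62.5 mm and 10.7 degrees, less where a joint would pass 70% of its speed; a pose out of reach is approached as far as the arm can. A call with a gripper value outside its range is refused whole. "gripper" is the opening, from 0 (shut) to 1 (fully open), set as the call begins (left out, the last holds). The fingers move at their own pace and stop on an object; "newtons" is the grip in N (left out, the last holds). Time passes only in rows, so rows that repeat a pose let the fingers close. It gives the time, the measured TCP pose, the force, the opening and the grip force at its end, in the units of the state.
- monitor.read_state(): the state, without advancing time (a new reading comes with each control period).
- viewer.read_camera(name): name is "scene" or "side" or "wrist"; returns a dict with "image" (384x512x3 uint8, red, green, blue), "intrinsics" (3x3 intrinsics, pixels), "T" (4x4, takes a point from camera to world coordinates); the wrist camera has in their place "hand_eye" (4x4, takes a point from camera to tool coordinates, whose origin is the TCP and whose axes are the flange's). Camera axes: x right, y up, looking along -z (the intrinsics and any distortion apply to the point x, -y, -z); pixel columns grow to the right and rows downward; lengths in m; the calibration is good to about 2 mm. The wrist camera is an equidistant fisheye: a pixel r from the principal point sees the ray r / f radians off the axis. A picture is of the moment at which its call begins: read the wrist's pose just before it. There is no depth.
- job.finish_job(): hands the job in; it is judged then, once.
Trained networks look in a picture, given as the dict that the camera call returned (one of the last four; its "shot" number tells which), for a name from the list of things; names that differ only in an ending like _2 or _b are one class to them, and where a whole thing is asked for, a point or a joint stands for the part that bears it (a point fixed in the world has none). Each returns a list of dicts, best first, with "score" (0 to 1); they miss things now and then, are a little off and sometimes report something else, mostly with a low value. They report only what shows in the picture. A call takes as long as a camera call.
- viewer.boxes_of(picture, label): "extent" ([centre column, centre row, width, height] in pixels, round what is visible of it).
- viewer.spot_point(picture, label): "point" ([column, row] in pixels: a listed point, or the origin of a listed thing).
The state is a dict: "time": time; "q": joint angles; "joint_vel": joint speeds; "joint_torque": joint torques, N m; "tool_pos": TCP position; "tcp_rot": TCP orientation; "wrist_force": force on the tool from outside, world axes, zero at the start; "torque": the same for the moment, N m; "width": opening from 0.0 (shut) to 1.0 (fully open); "grip_force": force on a finger pad.
Only numpy, scipy, OpenCV 4.12 (cv2) and the standard library are available. Lean on these libraries where they do the work, as an engineer would, in place of code of your own. Each camera call takes 0.05 s, during which the arm holds its last target. There are 200 camera calls.

## Working session

There is one attempt and no reset: what is moved stays moved. The work goes in short steps, Python scripts to look and compute and a tool call to move; the robot and the scene stay as the last step left them, time stands still between calls to the robot, and variables do not carry over. Pictures are saved under pics/ and viewed, at most 10 in all, crops included, and the job is handed in when it is done.

Besides the shell and the picture viewer there is one more tool, called after "Emit:" by a JSON object that holds its "api" and its "payload", one argument or row to a line. step_arm: Moves the arm, as the interface text tells. Its arguments: {"type":"object","properties":{"series":{"type":"array"},"gripper":{"type":"number"},"newtons":{"type":"number"}},"required":["series"]}

```bash
mkdir -p pics; cat > h.py <<'E'
import numpy as np, cv2
from scipy.spatial.transform import Rotation as R
from scipy.optimize import least_squares
from workcell import monitor, viewer, job
def ray(p,uv):
    K=p["intrinsics"];T=p["T"]
    d=np.array([(uv[0]-K[0][2])/K[0][0],-(uv[1]-K[1][2])/K[1][1],-1.])
    return T[:3,3],T[:3,:3]@(d/np.linalg.norm(d))
def spots(p,names):
    o={}
    for n in names:
        r=viewer.spot_point(p,n)
        o[n]=[(round(float(x["score"]),2),[round(float(v),1) for v in x["point"]]) for x in r[:2]]
    return o
def tri(rays):
    A=sum(np.eye(3)-np.outer(d,d) for c,d in rays);b=sum((np.eye(3)-np.outer(d,d))@c for c,d in rays)
    x=np.linalg.solve(A,b);return x,[np.linalg.norm(np.cross(x-c,d)) for c,d in rays]
def atz(p,uv,z):
    c,d=ray(p,uv);return c+d*(z-c[2])/d[2]
def save(p,n): cv2.imwrite("pics/"+n+".png",cv2.cvtColor(p["image"],cv2.COLOR_RGB2BGR))
E
python3 - <<'E'
from h import *
np.set_printoptions(precision=4,suppress=True)
N=["foot","post_grip","turntable_axis","wing_left","wing_right","panel_handle","panel_hinge","grease_tin","spray_can","ali_block"]
P={}
ims=[]
for c in ["scene","side"]:
    p=viewer.read_camera(c);P[c]=(p,spots(p,N));ims.append(p["image"]);print(c,p["T"][:3,3],P[c][1])
for n in N:
    rs=[ray(p,s[n][0][1]) for p,s in P.values() if s[n]]
    if len(rs)==2: print(n,*tri(rs))
save({"image":np.vstack(ims)[:, :]},"a")
im=cv2.imread("pics/a.png");cv2.imwrite("pics/a.png",cv2.resize(np.hstack([im[:384],im[384:]]),(800,300)))
print(monitor.read_state())
E
```

```text
scene [ 0.103  -0.7648  1.2025] {'foot': [(0.69, [275.4, 212.2])], 'post_grip': [(0.89, [254.6, 219.4]), (0.51, [275.8, 211.5])], 'turntable_axis': [], 'wing_left': [(0.51, [229.4, 145.7]), (0.46, [278.6, 171.3])], 'wing_right': [(0.42, [265.8, 195.4])], 'panel_handle': [(0.66, [245.9, 184.5])], 'panel_hinge': [(0.69, [295.9, 190.3])], 'grease_tin': [(0.62, [182.7, 165.3])], 'spray_can': [(0.7, [228.0, 146.2])], 'ali_block': [(0.65, [284.3, 307.6])]}
side [ 0.2973 -0.8103  0.8867] {'foot': [(0.92, [281.4, 237.6])], 'post_grip': [(0.57, [252.8, 226.5]), (0.55, [269.6, 210.0])], 'turntable_axis': [], 'wing_left': [(0.7, [252.2, 164.7]), (0.61, [294.5, 186.2])], 'wing_right': [(0.53, [271.1, 208.1])], 'panel_handle': [(0.61, [253.0, 194.4]), (0.37, [264.4, 345.1])], 'panel_hinge': [(0.58, [309.6, 209.3])], 'grease_tin': [(0.76, [201.4, 176.2])], 'spray_can': [(0.9, [251.1, 165.2]), (0.74, [267.7, 207.0])], 'ali_block': [(0.95, [266.2, 347.2])]}
foot [0.6091 0.0069 0.0202] [np.float64(0.0034375387794820544), np.float64(0.0034375387794822413)]
post_grip [ 0.4924 -0.0682  0.1532] [np.float
[... 578 characters left out ...]
476963074738)]
spray_can [0.6082 0.3691 0.0354] [np.float64(0.00235112819121588), np.float64(0.0023511281912158544)]
ali_block [ 0.4822 -0.2728 -0.0737] [np.float64(0.0005019577269493641), np.float64(0.0005019577269491685)]
{'time': 1.1, 'q': array([ 1.2471,  0.2639,  1.604 , -0.    ,  1.2737, -0.0369]), 'joint_vel': array([-0.0002,  0.0009,  0.0004,  0.0018,  0.0013, -0.0002]), 'joint_torque': array([ -0.    , -51.5083, -36.7731,   0.0002,   0.0007,   0.    ]), 'tool_pos': array([0.1909, 0.6474, 0.2313]), 'tcp_rot': array([ 0.4489,  3.1093, -0.    ]), 'wrist_force': array([0.0836, 0.5275, 0.3775]), 'torque': array([ 0.0165, -0.0338, -0.0383]), 'grip_force': 0.0, 'width': 0.9978704964717224}
```

View pics/a.png

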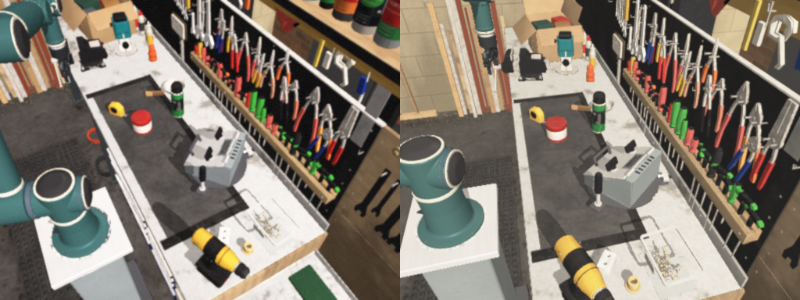

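```bash
cat >> h.py <<'E'
c24,s24=np.cos(np.radians(24)),np.sin(np.radians(24))
XA=np.array([c24,0,s24]);ZA=np.array([-s24,0,c24])
def model(xh):
    H=np.array([xh,0,.155])
    w=H-.075*XA+.035*ZA
    return {"post_grip":np.array([0,-.155,.157]),"panel_hinge":H,"panel_handle":H-.17*XA+.037*ZA,"wing_left":w+[0,.062,0],"wing_right":w-[0,.062,0],"foot":np.zeros(3)}
def world(v,pt): # v=x0,y0,yaw
    c,s=np.cos(v[2]),np.sin(v[2]);return np.array([v[0]+c*pt[0]-s*pt[1],v[1]+s*pt[0]+c*pt[1],pt[2]])
def fit(obs,v0): # obs: (pic,name,uv)
    def f(v):
        m=model(v[3]);o=[]
        for p,n,uv in obs:
            K=p["intrinsics"];T=p["T"];q=T[:3,:3].T@(world(v,m[n])-T[:3,3])
            o+= [K[0][2]-K[0][0]*q[0]/q[2]-uv[0],K[1][2]+K[1][1]*q[1]/q[2]-uv[1]]
        return o
    r=least_squares(f,v0,loss="soft_l1",f_scale=2.);return r.x,np.array(f(r.x)).reshape(-1,2)
E
python3 - <<'E'
from h import *
np.set_printoptions(precision=4,suppress=True)
p=viewer.read_camera("scene");q=viewer.read_camera("side")
S={"foot":(275.4,212.2),"post_grip":(254.6,219.4),"panel_handle":(245.9,184.5),"panel_hinge":(295.9,190.3),"wing_right":(265.8,195.4),"wing_left":(278.6,171.3)}
Q={"foot":(281.4,237.6),"post_grip":(252.8,226.5),"panel_handle":(253,194.4),"panel_hinge":(309.6,209.3),"wing_right":(271.1,208.1),"wing_left":(294.5,186.2)}
obs=[(p,n,u) for n,u in S.items()]+[(q,n,u) for n,u in Q.items()]
v,r=fit(obs,[.61,0,-.9,.05]);print(v)
for o,e in zip(obs,r):print(o[1],e)
for n in ("grease_tin","spray_can","ali_block"):
  for c in (p,q):
    b=viewer.boxes_of(c,n)
    for x in b[:2]: e=x["extent"];print(n,round(x["score"],2),np.round(e),"bottom@0",atz(c,(e[0],e[1]+e[3]/2),0),"ctr",atz(c,e[:2],.02))
def crop(i,x,y,w=200,h=225): return cv2.resize(i["image"][y:y+h,x:x+w],None,fx=2,fy=2,interpolation=cv2.INTER_CUBIC)
save({"image":np.hstack([crop(p,150,125),crop(q,170,145)])},"b")
E
```

```text
[ 0.6129  0.0237 -0.8818  0.0753]
foot [-2.331   0.5874]
post_grip [ 2.6407 -0.9388]
panel_handle [ 1.8158 -1.8114]
panel_hinge [ 0.7628 -0.3708]
wing_right [-0.0295  0.6713]
wing_left [ 0.2656 -1.578 ]
foot [ 0.0059 -0.0538]
post_grip [-0.9819  2.1396]
panel_handle [3.5534 0.8539]
panel_hinge [-1.8804 -0.5548]
wing_right [-1.3252  0.3806]
wing_left [-0.7737 -0.2556]
grease_tin 0.58 [178. 158.  26.  32.] bottom@0 [0.3901 0.3579 0.    ] ctr [0.4173 0.4174 0.02  ]
grease_tin 0.93 [200. 165.  28.  34.] bottom@0 [0.4164 0.3575 0.    ] ctr [0.4295 0.4316 0.02  ]
grease_tin 0.37 [264. 339.  25.  31.] bottom@0 [ 0.4576 -0.3299  0.    ] ctr [ 0.4646 -0.303   0.02  ]
spray_can 0.95 [228. 128.  21.  50.] bottom@0 [0.6095 0.3711 0.    ] ctr [0.6673 0.4845 0.02  ]
spray_can 0.88 [254. 143.  22.  57.] bottom@0 [0.6178 0.3732 0.    ] ctr [0.659  0.5309 0.02  ]
ali_block 0.55 [285. 300.  13.  30.] bottom@0 [ 0.4507 -0.3234  0.    ] ctr [ 0.4694 -0.2909  0.02  ]
ali_block 0.63 [266. 338.  26.  32.] bottom@0 [ 0.4616 -0.3301  0.    ] ctr [ 0.4689 -0.3025  0.02  ]
ali_block 0.4 [285. 223. 101.  98.] bottom@0 [ 0.5814 -0.1082  0.    ] ctr [0.6358 0.0626 0.02  ]
```

View pics/b.png

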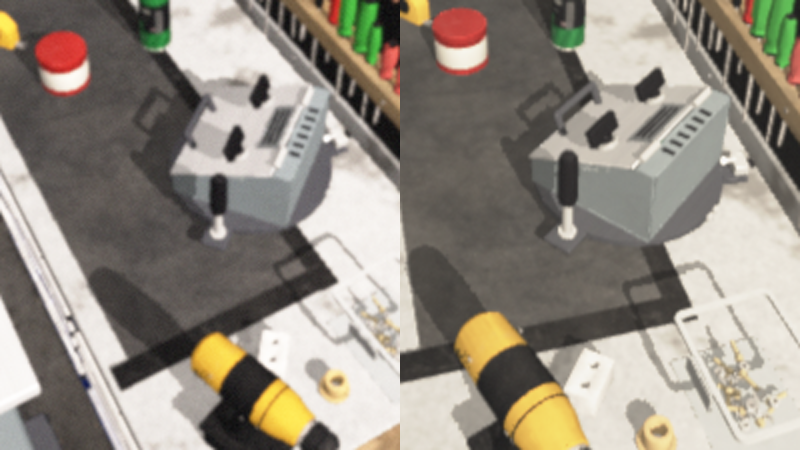

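```bash
cat >> h.py <<'E'
V=[0.6129,0.0237,-0.8818,0.0753]
def rel(*tg):
    s=monitor.read_state();Rt=R.from_rotvec(s["tcp_rot"]).as_matrix()
    ya=np.degrees(np.arctan2(Rt[1,1],Rt[0,1]))
    print("t %.2f"%s["time"],"pos",np.round(s["tool_pos"],4),"yang %.1f"%ya,"zdown",np.round(Rt[:,2],3),"q",np.round(s["q"],2),"F",np.round(s["wrist_force"],1),"w %.3f"%s["width"])
    for t in tg:
        d=Rt.T@(np.array(t[:3])-s["tool_pos"]);dy=(t[3]-ya)
        print(t,"->",np.round(d,4).tolist(),round(-np.radians(dy),3))
E
python3 -c "
from h import *
print(world(V,model(V[3])['post_grip']))
rel((.493,-.075,.27,-50.5),(.35,.3,.27,10))"
```

```text
[ 0.4932579  -0.07484323  0.157     ]
t 1.50 pos [0.1909 0.6474 0.2313] yang 73.6 zdown [-0.  0. -1.] q [ 1.25  0.26  1.6   0.    1.27 -0.04] F [-0.2  1.   0.5] w 1.001
(0.493, -0.075, 0.27, -50.5) -> [-0.4941, -0.6075, -0.0387] 2.165
(0.35, 0.3, 0.27, 10) -> [-0.2508, -0.2883, -0.0387] 1.109
```

Emit:
{"api": "step_arm", "payload": {
  "series": [-0.03,-0.035,-0.01,0.14,-0.06,-0.07,-0.02,0.28,-0.095,-0.11,-0.03,0.42,-0.125,-0.145,-0.039,0.56,-0.16,-0.18,-0.039,0.7,-0.19,-0.215,-0.039,0.84,-0.22,-0.25,-0.039,0.98,-0.25,-0.288,-0.039,1.11],
  "gripper": 1.0,
  "newtons": 40
}}

```text
time: 2.5
tool_pos: [0.3498, 0.2992, 0.2706]
tcp_rot: [2.025, 2.402, 0.001]
wrist_force: [1.0, -0.7, 0.1]
width: 1.001
grip_force: 0.0
```

```bash
python3 -c "
from h import *
rel((.493,-.075,.27,-50.5))"
```

```text
t 2.50 pos [0.3498 0.2992 0.2706] yang 9.7 zdown [ 0.001  0.    -1.   ] q [ 0.65 -0.18  1.99 -0.    1.33  0.48] F [ 1.  -0.7  0.1] w 1.001
(0.493, -0.075, 0.27, -50.5) -> [-0.393, 0.0778, 0.0005] 1.051
```

Emit:
{"api": "step_arm", "payload": {
  "series": [-0.049,0.01,0,0.13,-0.098,0.02,0,0.26,-0.147,0.03,0,0.39,-0.196,0.039,0,0.525,-0.245,0.049,0,0.66,-0.294,0.058,0,0.79,-0.344,0.068,0,0.92,-0.393,0.078,0,1.051]
}}

```text
time: 3.5
tool_pos: [0.4946, -0.0748, 0.2706]
tcp_rot: [2.957, 1.061, 0.001]
wrist_force: [1.5, 1.2, 0.3]
width: 1.005
grip_force: 0.0
```

```bash
cat >> h.py <<'E'
def wristray(uv,p,s):
    K=p["intrinsics"];a=np.array([uv[0]-K[0][2],uv[1]-K[1][2]]);r=np.hypot(*a);th=r/K[0][0]
    d=np.array([a[0]/r*np.sin(th),-a[1]/r*np.sin(th),-np.cos(th)]) if r>0 else np.array([0,0,-1.])
    H=p["hand_eye"];Rt=R.from_rotvec(s["tcp_rot"]).as_matrix()
    return Rt@H[:3,3]+s["tool_pos"],Rt@H[:3,:3]@d
def wlook(names,zs,fn=None):
    s=monitor.read_state();p=viewer.read_camera("wrist")
    for n in names:
        for x in viewer.spot_point(p,n)[:2]:
            c,d=wristray(x["point"],p,s);print(n,round(float(x["score"]),2),np.round(x["point"],1),np.round(c+d*(zs[n]-c[2])/d[2],4))
    if fn: save(p,fn)
    return p,s
Z={"post_grip":.157,"panel_hinge":.155,"panel_handle":.1197,"wing_left":.1565,"wing_right":.1565,"foot":0,"ali_block":0}
E
python3 -c "
from h import *
wlook(list(Z),Z,'c')
rel((.493,-.075,.15,-50.5))"
```

```text
post_grip 0.83 [258.5 183.5] [ 0.4983 -0.0716  0.157 ]
panel_hinge 0.62 [339.9  12.4] [ 0.6654 -0.0275  0.155 ]
panel_hinge 0.33 [246.8  76.9] [ 0.5641 -0.0044  0.155 ]
panel_handle 0.85 [158.8  24.8] [0.5561 0.1068 0.1197]
wing_right 0.91 [246.9  76.1] [ 0.5646 -0.0042  0.1565]
foot 0.64 [258.   43.8] [0.6212 0.0298 0.    ]
ali_block 0.4 [350.5 260.9] [ 0.4647 -0.2944  0.    ]
t 3.90 pos [ 0.4938 -0.0719  0.2703] yang -50.1 zdown [-0.  0. -1.] q [-0.19 -0.1   1.92  0.    1.32  0.68] F [0.2 0.3 0.3] w 0.998
(0.493, -0.075, 0.15, -50.5) -> [-0.0026, 0.0019, 0.1203] 0.006
```

View pics/c.png

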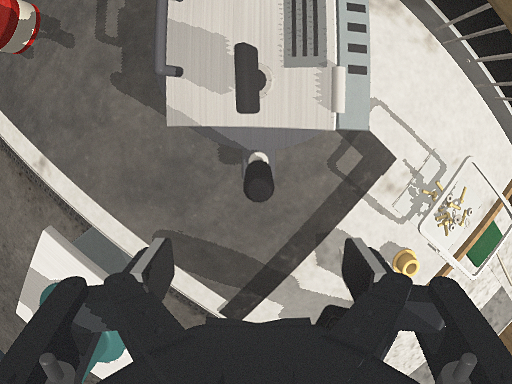

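Emit:
{"api": "step_arm", "payload": {
  "series": [0,0.002,0.04,0,0,0.002,0.09,0,0,0.002,0.13,0,0,0.002,0.13,0]
}}

```text
time: 4.4
tool_pos: [0.4919, -0.0728, 0.1369]
tcp_rot: [-2.949, -1.07, 0.011]
wrist_force: [-0.9, 0.0, 0.1]
width: 0.999
grip_force: 0.0
```

Emit:
{"api": "step_arm", "payload": {
  "series": [0,0,0,0,0,0,0,0,0,0,0,0,0,0,0,0,0,0,0,0],
  "gripper": 0.0,
  "newtons": 40
}}

```text
time: 5.03
tool_pos: [0.4965, -0.0748, 0.1422]
tcp_rot: [2.953, 1.068, 0.004]
wrist_force: [-1.5, 0.7, 6.7]
width: 0.302
grip_force: 40.0
```

```bash
cat >> h.py <<'E'
def arc(c,r,a0,a1,n,y0,z):
    # post angle (deg, about axis c) a0->a1, tool yaw follows
    return [(c[0]+r*np.cos(np.radians(a)),c[1]+r*np.sin(np.radians(a)),z,y0+a-a0) for a in np.linspace(a0,a1,n+1)[1:]]
E
python3 -c "
from h import *
s=monitor.read_state();d=s['tool_pos'][:2]-np.array(V[:2]);a0=np.degrees(np.arctan2(d[1],d[0]));r=np.hypot(*d);print(a0,r)
rel(*arc(V,.155,a0,-90,16,-50.1,s['tool_pos'][2]))"
```

```text
-139.75936884039533 0.15245618431118116
t 5.03 pos [ 0.4965 -0.0748  0.1422] yang -50.2 zdown [ 0.003 -0.    -1.   ] q [-0.2   0.01  2.06  0.    1.07  0.68] F [-1.5  0.7  6.7] w 0.302
(np.float64(0.5001891301996896), np.float64(-0.08270140896086611), np.float64(0.1421985694005422), np.float64(-46.99003944747528)) -> [-0.0022, 0.0084, 0.0] -0.057
(np.float64(0.5061276567243408), np.float64(-0.08865954214673889), np.float64(0.1421985694005422), np.float64(-43.88007889495057)) -> [-0.0015, 0.0168, 0.0] -0.111
(np.float64(0.5123806803454625), np.float64(-0.09428672118585596), np.float64(0.1421985694005422), np.float64(-40.77011834242586)) -> [-0.0003, 0.0251, 0.0] -0.165
(np.float64(0.5189297828312104), np.float64(-0.09956637126666186), np.float64(0.1421985694005422), np.float64(-37.66015778990118)) -> [0.0014, 0.0334, 0.0001] -0.22
(np.float64(0.5257556738517757), np.float64(-0.1044829412214118), np.float64(0.1421985694005422), np.float64(-34.550197237376466)) -> [0.0035, 0.0415, 0.0001] -0.274
(np.float64(0.5328382477988994), np.float64(-0.1090219493320135), np.float64(0.14219856940054
[... 1000 characters left out ...]
oat64(-12.780473369703515)) -> [0.03, 0.0937, 0.0002] -0.654
(np.float64(0.5877716360291892), np.float64(-0.12924955156570567), np.float64(0.1421985694005422), np.float64(-9.670512817178803)) -> [0.0353, 0.1002, 0.0003] -0.708
(np.float64(0.5961065243179738), np.float64(-0.13038756982481486), np.float64(0.1421985694005422), np.float64(-6.560552264654092)) -> [0.041, 0.1064, 0.0003] -0.762
(np.float64(0.6044908776571601), np.float64(-0.13107172436017878), np.float64(0.1421985694005422), np.float64(-3.4505917121293805)) -> [0.047, 0.1123, 0.0003] -0.817
(np.float64(0.6129), np.float64(-0.1313), np.float64(0.1421985694005422), np.float64(-0.34063115960466916)) -> [0.0533, 0.1179, 0.0003] -0.871
```

Emit:
{"api": "step_arm", "payload": {
  "series": [0,0.008,0,-0.057,0.0005,0.0165,0,-0.111,0.0015,0.025,0,-0.165,0.003,0.033,0,-0.22,0.005,0.041,0,-0.274,0.0075,0.049,0,-0.328,0.0105,0.057,0,-0.383,0.014,0.0645,0,-0.437]
}}

```text
time: 6.02
tool_pos: [0.5488, -0.1162, 0.1422]
tcp_rot: [2.65, 1.683, 0.003]
wrist_force: [-0.9, -1.0, 5.6]
width: 0.303
grip_force: 39.9
```

```bash
python3 -c "
from h import *
s=monitor.read_state();d=s['tool_pos'][:2]-np.array(V[:2]);a0=np.degrees(np.arctan2(d[1],d[0]));r=np.hypot(*d);print(a0,r)
rel(*arc(V,r,a0,-90,8,-25.2,s['tool_pos'][2]))"
```

```text
-114.614259963308 0.15390393101414482
t 6.03 pos [ 0.5488 -0.1162  0.1422] yang -25.2 zdown [ 0.003 -0.001 -1.   ] q [-0.25  0.12  1.94 -0.    1.07  0.19] F [-0.9 -1.   5.6] w 0.303
(np.float64(0.5564003680150439), np.float64(-0.11945799512137342), np.float64(0.14220078563396008), np.float64(-22.123217504586506)) -> [0.0003, 0.0083, 0.0] -0.053
(np.float64(0.5641657000523184), np.float64(-0.12228420459151065), np.float64(0.14220078563396008), np.float64(-19.046435009172995)) -> [0.001, 0.0165, 0.0] -0.107
(np.float64(0.5720715328558034), np.float64(-0.1246895422604366), np.float64(0.14220078563396008), np.float64(-15.969652513759485)) -> [0.0022, 0.0247, 0.0001] -0.161
(np.float64(0.580095073945303), np.float64(-0.1266670735505367), np.float64(0.14220078563396008), np.float64(-12.892870018346002)) -> [0.0039, 0.0328, 0.0001] -0.214
(np.float64(0.5882131914881653), np.float64(-0.1282110972480505), np.float64(0.14220078563396008), np.float64(-9.816087522932506)) -> [0.0059, 0.0408, 0.0001] -0.268
(np.float64(0.5964024809882514), np.float64(-0.12931716193964532), np.float64(0.14220078563396008), np.float64(-6.739305027518995)) -> [0.0084, 0.0487, 0.0001] -0.322
(np.float64(0.6046393327609918), np.float64(-0.1299820788458206), np.float64(0.14220078563396008), np.float64(-3.6625225321054984)) -> [0.0113, 0.0564, 0.0002] -0.375
(np.float64(0.6129), np.float64(-0.13020393101414482), np.float64(0.14220078563396008), np.float64(-0.5857400366920018)) -> [0.0146, 0.064, 0.0002] -0.429
```

Emit:
{"api": "step_arm", "payload": {
  "series": [0.0003,0.008,0,-0.053,0.001,0.0165,0,-0.107,0.002,0.0245,0,-0.161,0.004,0.033,0,-0.214,0.006,0.041,0,-0.268,0.0085,0.049,0,-0.322]
}}

```text
time: 6.78
tool_pos: [0.5895, -0.1291, 0.1419]
tcp_rot: [-2.34, -2.081, 0.016]
wrist_force: [-34.2, 1.7, 27.9]
width: 0.303
grip_force: 44.9
```

Emit:
{"api": "step_arm", "payload": {
  "series": [0.0007,0.004,0,-0.027,0.0015,0.008,0,-0.054,0.0015,0.008,0,-0.054]
}}

```text
time: 7.15
tool_pos: [0.6041, -0.1309, 0.142]
tcp_rot: [2.286, 2.148, -0.003]
wrist_force: [0.3, -7.5, 3.0]
width: 0.303
grip_force: 40.6
```

```bash
python3 -c "
from h import *
N=['foot','post_grip','panel_handle','panel_hinge','wing_right','wing_left']
obs=[]
for c in ('scene','side'):
    p=viewer.read_camera(c)
    for n in N:
        r=viewer.spot_point(p,n)
        if r: obs.append((p,n,r[0]['point']))
v,e=fit(obs,[.613,.0237,-.05,.0753]);print(v)
for o,x in zip(obs,e):print(o[1],np.round(o[2]),np.round(x,1))
rel()"
```

```text
[ 0.62160848  0.02348903 -0.12004005  0.06078371]
foot [276. 210.] [-1.   2.2]
post_grip [292. 218.] [ 5.9 -0.9]
panel_handle [247. 203.] [-0.8 -4. ]
panel_hinge [295. 180.] [-1.2 -2.1]
wing_right [264. 172.] [15.  25.9]
wing_left [261. 174.] [ 2.8 -3.1]
foot [284. 237.] [0.6 0.5]
post_grip [301. 232.] [-1.2  3.9]
wing_right [285. 213.] [-1.1 -0.6]
wing_left [278. 186.] [-1.9 -1.1]
t 7.85 pos [ 0.6048 -0.1309  0.142 ] yang -3.6 zdown [ 0.003 -0.005 -1.   ] q [-0.25  0.23  1.82 -0.    1.09 -0.19] F [ 0.7 -7.6  2.5] w 0.301
```

Emit:
{"api": "step_arm", "payload": {
  "series": [0,0,0,0,0,0,0,0,0,0,0,0,0,0,0,0],
  "gripper": 1.0
}}

```text
time: 8.35
tool_pos: [0.6034, -0.1277, 0.1402]
tcp_rot: [-2.291, -2.149, 0.0]
wrist_force: [-1.0, -1.1, 0.5]
width: 0.997
grip_force: 0.0
```

Emit:
{"api": "step_arm", "payload": {
  "series": [0,0,-0.06,0,0,0,-0.1,0,0,0,-0.13,0,0,0,-0.13,0]
}}

```text
time: 8.85
tool_pos: [0.6054, -0.1282, 0.2741]
tcp_rot: [2.287, 2.146, 0.006]
wrist_force: [-0.4, -0.5, -0.9]
width: 1.001
grip_force: 0.0
```

```bash
python3 -c "
from h import *
wlook(list(Z),Z,'d')
p=viewer.read_camera('scene');q=viewer.read_camera('side')
obs=[]
for c in (p,q):
    for n in ['foot','post_grip','panel_handle','panel_hinge','wing_right','wing_left']:
        for r in viewer.spot_point(c,n)[:1]: obs.append((c,n,r['point']))
v,e=fit(obs,[.613,.0237,-.05,.0753]);print(v)
for o,x in zip(obs,e):print(o[1],np.round(o[2]),np.round(x,1))
rel()"
```

```text
post_grip 0.68 [257.4 187.9] [ 0.6051 -0.1278  0.157 ]
panel_hinge 0.74 [258.9  51.1] [ 0.6143 -0.006   0.155 ]
panel_hinge 0.71 [341.   20.3] [0.6899 0.0225 0.155 ]
panel_handle 0.72 [157.5  30.7] [0.5135 0.0356 0.1197]
wing_right 0.89 [248.1  82.4] [ 0.6032 -0.0337  0.1565]
foot 0.95 [258.1  50.1] [0.617  0.0271 0.    ]
ali_block 0.9 [181.1 269.2] [ 0.4693 -0.2985  0.    ]
[ 0.62329403  0.01961304 -0.11056906  0.06147427]
foot [278. 212.] [-1.7  1. ]
post_grip [297. 219.] [ 2.1 -1. ]
panel_handle [248. 200.] [-0.4 -0.3]
panel_hinge [296. 177.] [-0.9  0.5]
wing_right [279. 196.] [0.9 2.4]
wing_left [263. 177.] [ 1.7 -5.1]
foot [285. 236.] [0.5 1.8]
post_grip [302. 235.] [-0.4  1.7]
panel_handle [249. 215.] [ 1.2 -3.5]
panel_hinge [311. 196.] [-1.3  0.6]
wing_right [285. 214.] [ 0.4 -0.9]
wing_left [279. 187.] [-1.9 -1.5]
t 9.95 pos [ 0.6035 -0.1279  0.2704] yang -3.7 zdown [ 0. -0. -1.] q [-0.25  0.13  1.69  0.    1.32 -0.19] F [-0.7 -0.8  0.4] w 1.001
```

View pics/d.png

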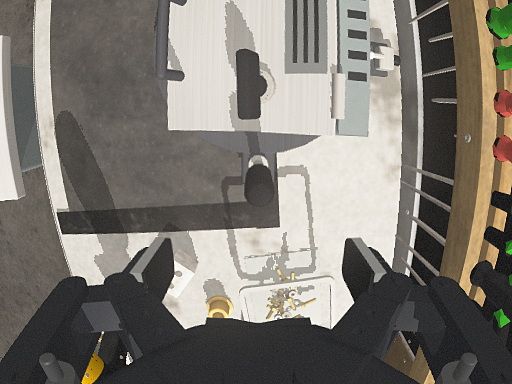

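```bash
python3 -c "
from h import *
s=monitor.read_state();p=viewer.read_camera('wrist')
im=cv2.cvtColor(p['image'],cv2.COLOR_RGB2BGR)
def W(uv,z):
    c,d=wristray(uv,p,s);return np.round(c+d*(z-c[2])/d[2],4)
for a,b,z in [((37,50),(62,232),0),((60,212),(278,226),0),((168,130),(336,135),.13),((168,130),(160,0),.09),((336,135),(338,0),.155),((368,136),(366,0),.155),((404,60),(395,310),0)]:
    A,B=W(a,z),W(b,z);print(a,b,A,B,'dir deg',round(float(np.degrees(np.arctan2(*(B-A)[1::-1]))),1))
# top-down rectified bench plane view
g=np.mgrid[0:560,0:720];X=.85-g[0]*.001+.0;Y=.30-g[1]*.001
H=p['hand_eye'];Rt=R.from_rotvec(s['tcp_rot']).as_matrix();M=Rt@H[:3,:3];c=Rt@H[:3,3]+s['tool_pos']
K=p['intrinsics'];outs=[]
P=np.stack([X-c[0],Y-c[1],0*X-c[2]],-1)@M
r=np.hypot(P[...,0],P[...,1]);th=np.arctan2(r,-P[...,2])
u=(K[0][2]+K[0][0]*th*P[...,0]/r).astype('f4');v=(K[1][2]-K[0][0]*th*P[...,1]/r).astype('f4')
cv2.imwrite('pics/e.png',cv2.remap(im,u,v,cv2.INTER_LINEAR))
"
```

```text
(37, 50) (62, 232) [0.2462 0.0974 0.    ] [ 0.2467 -0.2247  0.    ] dir deg -89.9
(60, 212) (278, 226) [ 0.2542 -0.1872  0.    ] [ 0.6268 -0.2281  0.    ] dir deg -6.3
(168, 130) (336, 135) [ 0.5189 -0.0693  0.13  ] [ 0.6816 -0.0851  0.13  ] dir deg -5.5
(168, 130) (160, 0) [ 0.5064 -0.0707  0.09  ] [0.5058 0.0831 0.09  ] dir deg 90.2
(336, 135) (338, 0) [ 0.675  -0.0828  0.155 ] [0.6853 0.042  0.155 ] dir deg 85.3
(368, 136) (366, 0) [ 0.7056 -0.0844  0.155 ] [0.7125 0.0441 0.155 ] dir deg 86.9
(404, 60) (395, 310) [ 0.8292  0.0153 -0.    ] [ 0.8438 -0.4208 -0.    ] dir deg -88.1
```

View pics/e.png

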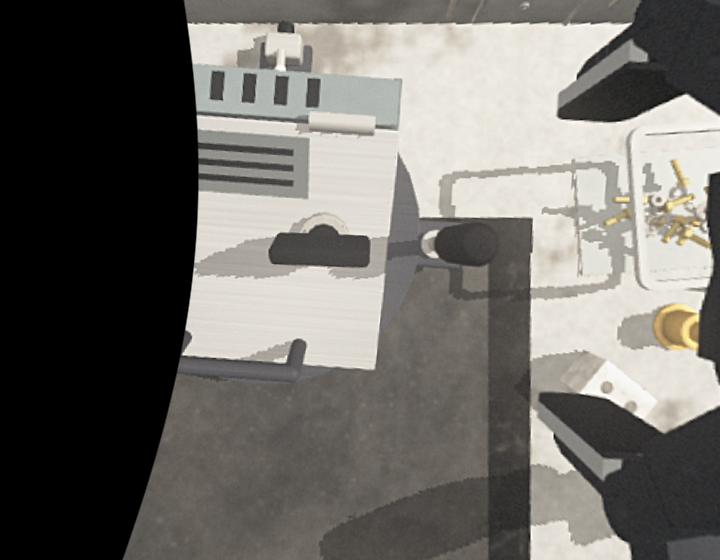

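Emit:
{"api": "step_arm", "payload": {
  "series": [0,0,0.05,0,0,0,0.1,0,0,0,0.13,0,0,0,0.13,0]
}}

```text
time: 10.5
tool_pos: [0.6009, -0.1272, 0.1369]
tcp_rot: [-2.287, -2.145, 0.006]
wrist_force: [-0.4, -0.3, -0.1]
width: 1.001
grip_force: 0.0
```

Emit:
{"api": "step_arm", "payload": {
  "series": [0,0,0,0,0,0,0,0,0,0,0,0,0,0,0,0,0,0,0,0],
  "gripper": 0.0,
  "newtons": 25
}}

```text
time: 11.12
tool_pos: [0.6069, -0.1284, 0.1428]
tcp_rot: [2.287, 2.145, 0.008]
wrist_force: [5.6, 0.6, 0.3]
width: 0.307
grip_force: 27.4
```

Emit:
{"api": "step_arm", "payload": {
  "series": [0,0.003,0,0,0,0.003,0,0]
}}

```text
time: 11.38
tool_pos: [0.6073, -0.1284, 0.1427]
tcp_rot: [2.29, 2.148, 0.001]
wrist_force: [-1.7, 1.0, 8.4]
width: 0.307
grip_force: 27.5
```

Emit:
{"api": "step_arm", "payload": {
  "series": [0,0.003,0,-0.02,0,0.003,0,-0.02]
}}

```text
time: 11.62
tool_pos: [0.6078, -0.1283, 0.1427]
tcp_rot: [-2.268, -2.17, 0.004]
wrist_force: [-9.5, 1.6, 12.0]
width: 0.31
grip_force: 28.2
```

Emit:
{"api": "step_arm", "payload": {
  "series": [0,0.003,0,-0.02,0,0.003,0,-0.02]
}}

```text
time: 11.88
tool_pos: [0.608, -0.1281, 0.1425]
tcp_rot: [-2.243, -2.189, 0.01]
wrist_force: [-17.5, 2.4, 18.7]
width: 0.308
grip_force: 29.5
```

Emit:
{"api": "step_arm", "payload": {
  "series": [0,-0.007,0,0.04,0,-0.007,0,0.04]
}}

```text
time: 12.12
tool_pos: [0.6069, -0.1279, 0.1425]
tcp_rot: [2.289, 2.148, 0.005]
wrist_force: [1.9, 2.8, 6.2]
width: 0.311
grip_force: 27.8
```

Emit:
{"api": "step_arm", "payload": {
  "series": [0,0,0,0,0,0,0,0,0,0,0,0,0,0,0,0],
  "gripper": 1.0
}}

```text
time: 12.62
tool_pos: [0.6052, -0.1283, 0.1398]
tcp_rot: [-2.291, -2.149, 0.001]
wrist_force: [0.1, 0.2, -0.4]
width: 0.996
grip_force: 0.0
```

Emit:
{"api": "step_arm", "payload": {
  "series": [0,0,-0.06,0,0,0,-0.1,0,0,0,-0.13,0,0,0,-0.13,0]
}}

```text
time: 13.12
tool_pos: [0.6074, -0.1288, 0.274]
tcp_rot: [2.287, 2.145, 0.005]
wrist_force: [0.3, 0.7, -0.2]
width: 1.003
grip_force: 0.0
```

```bash
python3 -c "
from h import *
wlook(list(Z),Z)
p=viewer.read_camera('scene')
rel()"
```

```text
post_grip 0.77 [256.3 188.5] [ 0.606  -0.1288  0.157 ]
panel_hinge 0.66 [342.   16.7] [0.6931 0.0255 0.155 ]
panel_hinge 0.28 [175.9 268.6] [ 0.5173 -0.2092  0.155 ]
panel_handle 0.75 [157.5  27.7] [0.5156 0.0384 0.1197]
wing_right 0.86 [247.5  83.2] [ 0.6045 -0.0349  0.1565]
wing_right 0.35 [254.6 186.9] [ 0.6046 -0.1274  0.1565]
foot 0.74 [258.2  48.4] [0.6192 0.029  0.    ]
ali_block 0.89 [176.5 269.1] [ 0.4632 -0.2987  0.    ]
t 13.57 pos [ 0.605  -0.1281  0.2691] yang -3.7 zdown [-0.002  0.    -1.   ] q [-0.25  0.14  1.68 -0.    1.32 -0.18] F [ 0.1 -0.6 -0. ] w 1.003
```

Emit:
{"api": "step_arm", "payload": {
  "series": [-0.03,0,0,0,-0.06,0,0,0,-0.093,0.006,0,0,-0.093,0.006,0,0]
}}

```text
time: 14.08
tool_pos: [0.6053, -0.2235, 0.2697]
tcp_rot: [-2.294, -2.146, 0.001]
wrist_force: [-0.5, -0.3, 0.3]
width: 0.998
grip_force: 0.0
```

```bash
python3 -c "
from h import *
wlook(list(Z),Z,'f')
rel((.604,-.0345,.17,-3.5))"
```

```text
post_grip 0.6 [250.7  81.9] [ 0.6048 -0.129   0.157 ]
ali_block 0.92 [169.3 215.7] [ 0.4647 -0.2973  0.    ]
t 14.47 pos [ 0.6056 -0.2206  0.2704] yang -3.6 zdown [ 0.  0. -1.] q [-0.39  0.19  1.63  0.    1.33 -0.33] F [-0.1  0.4 -0.5] w 1.002
(0.604, -0.0345, 0.17, -3.5) -> [0.1857, -0.0133, 0.1004] -0.002
```

View pics/f.png

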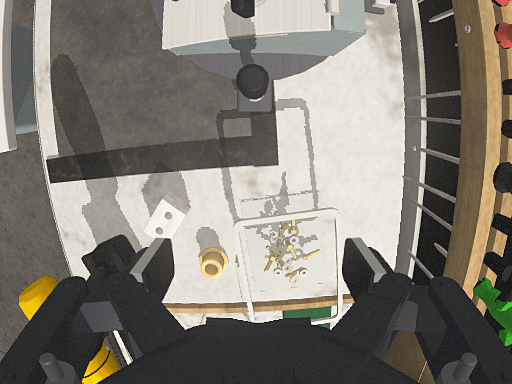

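Emit:
{"api": "step_arm", "payload": {
  "series": [0.04,0,0,0,0.09,0,0,0,0.14,-0.006,0,0,0.186,-0.012,0,0,0.186,-0.012,0,0],
  "gripper": 0.6
}}

```text
time: 15.1
tool_pos: [0.6051, -0.0315, 0.2706]
tcp_rot: [-2.286, -2.155, -0.001]
wrist_force: [-0.3, -0.7, -0.1]
width: 0.599
grip_force: 0.0
```

```bash
python3 -c "
from h import *
wlook(list(Z),Z,'g')
rel((.604,-.0345,.15,-3.5))"
```

```text
post_grip 0.71 [265.6 280.3] [ 0.6066 -0.1261  0.157 ]
panel_hinge 0.69 [352.  124.9] [0.6916 0.0227 0.155 ]
panel_handle 0.92 [166.2 120.3] [0.5159 0.0365 0.1197]
wing_left 0.91 [258.9  51.6] [0.6125 0.0896 0.1565]
wing_right 0.84 [256.4 193.2] [ 0.6029 -0.0348  0.1565]
foot 0.67 [264.8 119.7] [0.6175 0.0256 0.    ]
ali_block 0.5 [186.9 316.1] [ 0.4616 -0.2991  0.    ]
t 15.50 pos [ 0.6055 -0.0361  0.2702] yang -3.8 zdown [-0. -0. -1.] q [-0.1   0.11  1.71 -0.    1.32 -0.04] F [0.8 0.8 0.1] w 0.598
(0.604, -0.0345, 0.15, -3.5) -> [0.0016, -0.0016, 0.1202] -0.004
```

View pics/g.png

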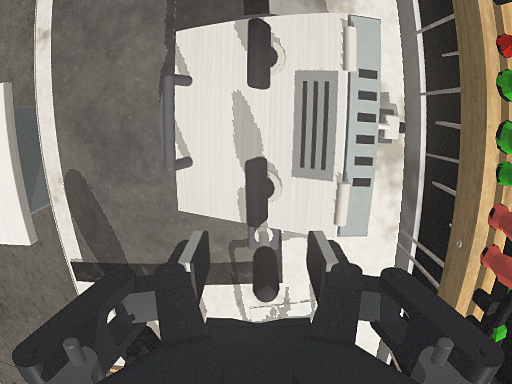

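Emit:
{"api": "step_arm", "payload": {
  "series": [0.001,-0.002,0.04,0.01,0.001,-0.002,0.08,0.01,0.001,-0.002,0.105,0.01,0.001,-0.002,0.12,0.01,0.001,-0.002,0.12,0.01]
}}

```text
time: 16.12
tool_pos: [0.6028, -0.0343, 0.1491]
tcp_rot: [-2.301, -2.136, 0.003]
wrist_force: [0.1, 0.5, 0.1]
width: 0.604
grip_force: 0.0
```

Emit:
{"api": "step_arm", "payload": {
  "series": [0,0,0,0,0,0,0,0,0,0,0,0,0,0,0,0],
  "gripper": 0.0,
  "newtons": 20
}}

```text
time: 16.62
tool_pos: [0.6017, -0.0339, 0.152]
tcp_rot: [-2.3, -2.137, 0.004]
wrist_force: [-8.8, -0.3, 7.6]
width: 0.194
grip_force: 18.0
```

Emit:
{"api": "step_arm", "payload": {
  "series": [0,0,0,-0.12,0,0,0,-0.24,0,0,0,-0.36,0,0,0,-0.48,0,0,0,-0.6,0,0,0,-0.72]
}}

```text
time: 17.38
tool_pos: [0.6008, -0.034, 0.152]
tcp_rot: [-1.394, -2.81, 0.004]
wrist_force: [-11.9, -1.7, 8.4]
width: 0.175
grip_force: 19.5
```

Emit:
{"api": "step_arm", "payload": {
  "series": [0,0,0,-0.12,0,0,0,-0.24,0,0,0,-0.36,0,0,0,-0.48,0,0,0,-0.6,0,0,0,-0.72]
}}

```text
time: 18.12
tool_pos: [0.6014, -0.035, 0.1518]
tcp_rot: [-0.315, -3.122, 0.003]
wrist_force: [-9.8, -2.8, 7.8]
width: 0.151
grip_force: 19.4
```

Emit:
{"api": "step_arm", "payload": {
  "series": [0,0,0,-0.08,0,0,0,-0.16,0,0,0,-0.16]
}}

```text
time: 18.5
tool_pos: [0.6016, -0.0351, 0.1517]
tcp_rot: [-0.07, -3.137, 0.003]
wrist_force: [-8.5, -3.4, 5.6]
width: 0.142
grip_force: 22.7
```

```bash
python3 -c "
from h import *
rel();print(monitor.read_state()['torque'])"
```

```text
t 18.50 pos [ 0.6016 -0.0351  0.1517] yang 87.4 zdown [-0.004 -0.002 -1.   ] q [-0.1   0.19  1.84 -0.    1.11 -1.62] F [-8.5 -3.4  5.6] w 0.142
[-0.71277447  1.1981799  -0.40117821]
```

Emit:
{"api": "step_arm", "payload": {
  "series": [0,0,0,0.01,0,0,0,0.01,0,0,0,0.01],
  "gripper": 0.6
}}

```text
time: 18.88
tool_pos: [0.604, -0.0338, 0.1507]
tcp_rot: [0.086, 3.139, 0.0]
wrist_force: [0.3, -0.4, -0.3]
width: 0.599
grip_force: 0.0
```

Emit:
{"api": "step_arm", "payload": {
  "series": [0,0,-0.04,0,0,0,-0.09,0,0,0,-0.12,0.15,0,0,-0.12,0.3]
}}

```text
time: 19.38
tool_pos: [0.6059, -0.034, 0.2749]
tcp_rot: [0.56, 3.083, 0.001]
wrist_force: [0.5, -0.0, -1.0]
width: 0.594
grip_force: 0.0
```

```bash
python3 -c "
from h import *
wlook(list(Z),Z)
rel((.6115,.0895,.27,-4.4))"
```

```text
post_grip 0.82 [166.1 222.2] [ 0.6069 -0.129   0.157 ]
panel_hinge 0.61 [341.7 240.5] [0.687  0.0256 0.155 ]
panel_handle 0.55 [290.1  73.2] [0.5171 0.0339 0.1197]
wing_left 0.62 [381.6 147.4] [0.6101 0.0884 0.1565]
wing_right 0.8 [254.5 181.8] [ 0.5999 -0.0344  0.1565]
foot 0.91 [297.6 152.2] [0.6167 0.0232 0.    ]
ali_block 0.94 [ 73.1 143.1] [ 0.4705 -0.2994 -0.    ]
t 19.77 pos [ 0.6031 -0.0339  0.2694] yang 69.7 zdown [-0.001  0.    -1.   ] q [-0.1   0.11  1.71 -0.    1.32 -1.31] F [-0.3  1.2  0.6] w 0.600
(0.6115, 0.0895, 0.27, -4.4) -> [0.0349, 0.1186, -0.0006] 1.294
```

Emit:
{"api": "step_arm", "payload": {
  "series": [0.005,0.015,0,0.16,0.01,0.03,0,0.32,0.014,0.045,0,0.48,0.018,0.06,0,0.64,0.022,0.075,0,0.8,0.026,0.09,0,0.96,0.03,0.105,0,1.12,0.035,0.118,0,1.29]
}}

```text
time: 20.78
tool_pos: [0.6116, 0.0894, 0.2697]
tcp_rot: [-2.306, -2.132, 0.001]
wrist_force: [-0.7, 0.1, -0.2]
width: 0.598
grip_force: 0.0
```

```bash
python3 -c "
from h import *
wlook(list(Z),Z,'i')
rel((.6115,.0895,.15,-4.4))"
```

```text
panel_hinge 0.86 [339.6 246.7] [0.6864 0.0249 0.155 ]
panel_hinge 0.46 [258.4 299.8] [ 0.6019 -0.0302  0.155 ]
panel_handle 0.67 [174.6 233.3] [0.5148 0.0374 0.1197]
wing_right 0.67 [261.4 299.6] [ 0.6051 -0.0291  0.1565]
foot 0.87 [268.1 203.1] [0.6207 0.0262 0.    ]
t 21.18 pos [0.6117 0.0883 0.2702] yang -4.2 zdown [-0. -0. -1.] q [ 0.1   0.14  1.68 -0.    1.32  0.18] F [-0.3 -0.5 -0.5] w 0.598
(0.6115, 0.0895, 0.15, -4.4) -> [0.0012, -0.0003, 0.1202] 0.004
```

View pics/i.png

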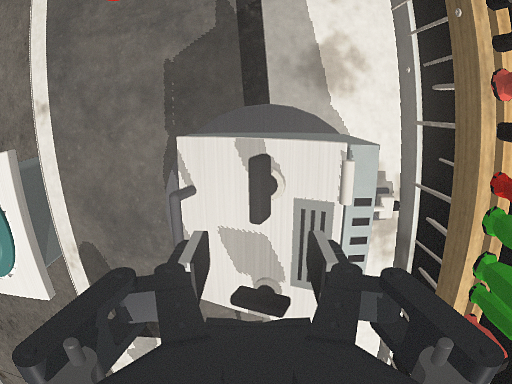

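Emit:
{"api": "step_arm", "payload": {
  "series": [0.001,0,0.04,0,0.001,0,0.08,0,0.001,0,0.105,0,0.001,0,0.12,0,0.001,0,0.12,0]
}}

```text
time: 21.8
tool_pos: [0.611, 0.0895, 0.1492]
tcp_rot: [-2.301, -2.137, 0.003]
wrist_force: [-0.3, 0.4, 0.8]
width: 0.597
grip_force: 0.0
```

Emit:
{"api": "step_arm", "payload": {
  "series": [0,0,0,0,0,0,0,0,0,0,0,0,0,0,0,0],
  "gripper": 0.0,
  "newtons": 20
}}

```text
time: 22.3
tool_pos: [0.611, 0.0901, 0.1522]
tcp_rot: [-2.301, -2.137, 0.001]
wrist_force: [-5.3, -0.5, 5.8]
width: 0.191
grip_force: 18.2
```

Emit:
{"api": "step_arm", "payload": {
  "series": [0,0,0,-0.12,0,0,0,-0.24,0,0,0,-0.36,0,0,0,-0.48,0,0,0,-0.6,0,0,0,-0.72]
}}

```text
time: 23.05
tool_pos: [0.6098, 0.09, 0.1523]
tcp_rot: [-1.395, -2.811, 0.003]
wrist_force: [-9.4, -0.3, 7.7]
width: 0.18
grip_force: 19.4
```

Emit:
{"api": "step_arm", "payload": {
  "series": [0,0,0,-0.12,0,0,0,-0.24,0,0,0,-0.36,0,0,0,-0.48,0,0,0,-0.6,0,0,0,-0.72]
}}

```text
time: 23.8
tool_pos: [0.61, 0.0889, 0.1519]
tcp_rot: [-0.314, -3.123, 0.003]
wrist_force: [-8.9, -3.5, 7.2]
width: 0.15
grip_force: 19.3
```

Emit:
{"api": "step_arm", "payload": {
  "series": [0,0,0,-0.08,0,0,0,-0.16,0,0,0,-0.16]
}}

```text
time: 24.18
tool_pos: [0.6101, 0.0886, 0.1518]
tcp_rot: [-0.07, -3.138, 0.003]
wrist_force: [-7.7, -3.6, 5.9]
width: 0.146
grip_force: 23.1
```

Emit:
{"api": "step_arm", "payload": {
  "series": [0,0,0,0.01,0,0,0,0.01,0,0,0,0.01],
  "gripper": 0.6
}}

```text
time: 24.55
tool_pos: [0.6122, 0.0901, 0.1507]
tcp_rot: [0.086, 3.139, 0.0]
wrist_force: [-0.4, 0.2, -0.3]
width: 0.601
grip_force: 0.0
```

Emit:
{"api": "step_arm", "payload": {
  "series": [0,0,-0.04,0,0,0,-0.09,0,0,0,-0.12,0.15,0,0,-0.12,0.3]
}}

```text
time: 25.05
tool_pos: [0.6141, 0.0903, 0.2749]
tcp_rot: [0.56, 3.084, 0.004]
wrist_force: [-0.2, 0.3, -0.6]
width: 0.598
grip_force: 0.0
```

```bash
python3 -c "
from h import *
wlook(list(Z),Z)
rel((.5165,.0355,.25,-4.4))"
```

```text
post_grip 0.73 [ 70.6 247.7] [ 0.6044 -0.1324  0.157 ]
panel_hinge 0.74 [221.2 272.6] [0.6857 0.024  0.155 ]
panel_handle 0.6 [169.9 111.4] [0.5168 0.0324 0.1197]
wing_left 0.86 [254.5 184. ] [0.61   0.0893 0.1565]
wing_right 0.93 [140.  219.1] [ 0.603  -0.0295  0.1565]
foot 0.97 [217.  174.1] [0.6141 0.0287 0.    ]
ali_block 0.64 [ 25.9 165.6] [ 0.4671 -0.2969  0.    ]
t 25.45 pos [0.6114 0.0899 0.2694] yang 69.7 zdown [-0.001 -0.    -1.   ] q [ 0.11  0.14  1.68 -0.    1.32 -1.11] F [-0.1  0.2  0.4] w 0.600
(0.5165, 0.0355, 0.25, -4.4) -> [0.0702, -0.0838, 0.0196] 1.294
```

Emit:
{"api": "step_arm", "payload": {
  "series": [0.009,-0.01,0,0.16,0.018,-0.021,0,0.32,0.027,-0.031,0,0.48,0.036,-0.042,0,0.64,0.045,-0.053,0,0.8,0.054,-0.063,0,0.96,0.063,-0.074,0,1.12,0.07,-0.084,0.02,1.29]
}}

```text
time: 26.45
tool_pos: [0.5177, 0.0352, 0.2516]
tcp_rot: [2.305, 2.131, 0.004]
wrist_force: [0.2, 0.2, 0.0]
width: 0.598
grip_force: 0.0
```

```bash
python3 -c "
from h import *
p,s=wlook(list(Z),Z,'j')
im=p['image'];print(p['intrinsics'],p['hand_eye'])
cv2.imwrite('pics/k.png',cv2.resize(cv2.cvtColor(im[60:330,120:400],cv2.COLOR_RGB2BGR),None,fx=2,fy=2))
rel((.517,.035,.106,-4.4))"
```

```text
post_grip 0.66 [348.7 333.6] [ 0.6039 -0.1296  0.157 ]
panel_hinge 0.97 [439.2 192.1] [0.6909 0.0239 0.155 ]
panel_handle 0.96 [256.2 182.7] [0.5161 0.0372 0.1197]
wing_left 0.86 [363.2 126.7] [0.609  0.0872 0.1565]
wing_right 0.7 [355.7 254.2] [ 0.6038 -0.0291  0.1565]
foot 0.66 [332.1 163.8] [0.6197 0.0269 0.    ]
[[297.31863964   0.         257.74491854]
 [  0.         297.31863964 192.79939909]
 [  0.           0.           1.        ]] [[-1.98245533e-04  9.62951860e-01  2.69673277e-01  6.87092542e-02]
 [ 9.99999915e-01  2.88624603e-04 -2.95491206e-04 -8.84032822e-04]
 [-3.62378149e-04  2.69673195e-01 -9.62951835e-01 -1.42505600e-01]
 [ 0.00000000e+00  0.00000000e+00  0.00000000e+00  1.00000000e+00]]
t 26.85 pos [0.5178 0.0357 0.251 ] yang -4.1 zdown [ 0.001  0.    -1.   ] q [ 0.02 -0.05  1.91  0.    1.28  0.09] F [-0.4  0.2  1.2] w 0.599
(0.517, 0.035, 0.106, -4.4) -> [-0.0007, -0.0009, 0.145] 0.005
```

View pics/k.png

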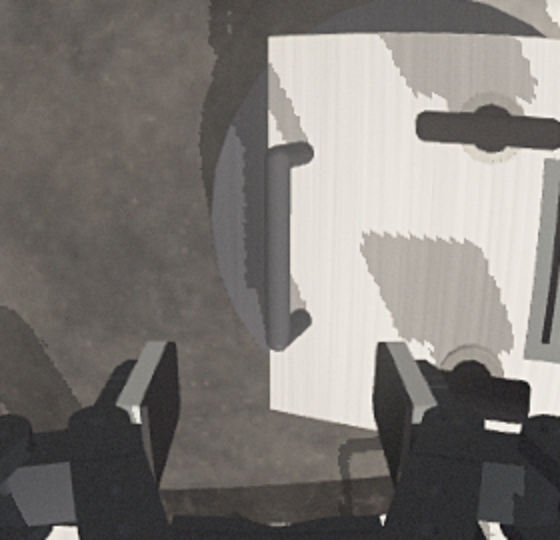

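Emit:
{"api": "step_arm", "payload": {
  "series": [0,-0.001,0.05,0,0,-0.001,0.1,0,0,-0.001,0.125,0,0,-0.001,0.144,0,0,-0.001,0.144,0]
}}

```text
time: 27.48
tool_pos: [0.5149, 0.0357, 0.1049]
tcp_rot: [-2.299, -2.137, 0.004]
wrist_force: [-0.6, 0.0, -0.8]
width: 0.6
grip_force: 0.0
```

Emit:
{"api": "step_arm", "payload": {
  "series": [0,0,0,0,0,0,0,0,0,0,0,0,0,0,0,0],
  "gripper": 0.0,
  "newtons": 40
}}

```text
time: 27.98
tool_pos: [0.5189, 0.0355, 0.1082]
tcp_rot: [2.299, 2.135, 0.008]
wrist_force: [5.5, 0.1, -1.5]
width: 0.122
grip_force: 39.4
```

```bash
cat >> h.py <<'E'
def lift(f0,f1,n,yaw):
    # bar relative to hinge at panel angle f; shifts from bar at f0, in tool axes
    def b(f): x,z=-.1703,-.0353;return np.array([x*np.cos(f)+z*np.sin(f),-x*np.sin(f)+z*np.cos(f)])
    s=monitor.read_state();Rt=R.from_rotvec(s["tcp_rot"]).as_matrix();o=[]
    for f in np.linspace(f0,f1,n+1)[1:]:
        d=b(f)-b(f0);o.append([round(float(f),3)]+np.round(Rt.T@[d[0]*np.cos(yaw),d[0]*np.sin(yaw),d[1]],4).tolist())
    return o
E
python3 -c "
from h import *
rel()
for r in lift(0,1.3,24,-.072): print(r)"
```

```text
t 27.98 pos [0.5189 0.0355 0.1082] yang -4.2 zdown [ 0.007  0.    -1.   ] q [ 0.02  0.08  2.06 -0.    1.    0.09] F [ 5.5  0.1 -1.5] w 0.122
[0.054, 0.0, -0.0016, -0.0093]
[0.108, 0.0, -0.0027, -0.0186]
[0.163, 0.0, -0.0033, -0.028]
[0.217, 0.0, -0.0034, -0.0375]
[0.271, 0.0, -0.0029, -0.0469]
[0.325, 0.0, -0.002, -0.0562]
[0.379, 0.0, -0.0005, -0.0655]
[0.433, 0.0, 0.0014, -0.0748]
[0.488, 0.0001, 0.0039, -0.0839]
[0.542, 0.0001, 0.0068, -0.0928]
[0.596, 0.0001, 0.0102, -0.1016]
[0.65, 0.0001, 0.0141, -0.1102]
[0.704, 0.0001, 0.0184, -0.1185]
[0.758, 0.0001, 0.0232, -0.1266]
[0.812, 0.0001, 0.0285, -0.1345]
[0.867, 0.0001, 0.0341, -0.142]
[0.921, 0.0002, 0.0401, -0.1493]
[0.975, 0.0002, 0.0466, -0.1561]
[1.029, 0.0002, 0.0533, -0.1627]
[1.083, 0.0002, 0.0605, -0.1688]
[1.137, 0.0002, 0.0679, -0.1746]
[1.192, 0.0002, 0.0757, -0.1799]
[1.246, 0.0003, 0.0837, -0.1849]
[1.3, 0.0003, 0.092, -0.1893]
```

Emit:
{"api": "step_arm", "payload": {
  "series": [0,-0.0015,-0.009,0,0,-0.0027,-0.0186,0,0,-0.0033,-0.028,0,0,-0.0034,-0.0375,0,0,-0.003,-0.047,0,0,-0.002,-0.056,0,0,-0.0005,-0.0655,0,0,0.0014,-0.075,0]
}}

```text
time: 28.98
tool_pos: [0.5189, 0.0354, 0.1811]
tcp_rot: [2.301, 2.136, 0.004]
wrist_force: [8.1, 0.4, -11.0]
width: 0.117
grip_force: 38.8
```

```bash
python3 -c "
from h import *
rel()
for r in lift(.433,1.32,16,-.072): print(r)"
```

```text
t 28.98 pos [0.5189 0.0354 0.1811] yang -4.2 zdown [ 0.004  0.    -1.   ] q [0.02 0.01 1.99 0.   1.14 0.09] F [  8.1   0.4 -11. ] w 0.117
[0.488, 0.0, 0.0025, -0.0093]
[0.544, 0.0, 0.0055, -0.0185]
[0.599, 0.0, 0.009, -0.0275]
[0.655, 0.0, 0.0129, -0.0362]
[0.71, 0.0001, 0.0174, -0.0448]
[0.766, 0.0001, 0.0223, -0.0531]
[0.821, 0.0001, 0.0277, -0.0611]
[0.877, 0.0001, 0.0335, -0.0688]
[0.932, 0.0001, 0.0398, -0.0761]
[0.987, 0.0001, 0.0464, -0.0831]
[1.043, 0.0002, 0.0534, -0.0897]
[1.098, 0.0002, 0.0608, -0.0959]
[1.154, 0.0002, 0.0685, -0.1017]
[1.209, 0.0002, 0.0765, -0.1071]
[1.265, 0.0002, 0.0848, -0.112]
[1.32, 0.0003, 0.0934, -0.1165]
```

Emit:
{"api": "step_arm", "payload": {
  "series": [0,0.003,-0.009,0,0,0.0065,-0.0185,0,0,0.01,-0.0275,0,0,0.014,-0.036,0,0,0.0185,-0.045,0,0,0.0235,-0.053,0,0,0.029,-0.061,0,0,0.035,-0.069,0]
}}

```text
time: 29.98
tool_pos: [0.5487, 0.0331, 0.2504]
tcp_rot: [-2.297, -2.134, 0.01]
wrist_force: [-12.4, 2.3, -1.0]
width: 0.12
grip_force: 39.0
```

```bash
python3 -c "
from h import *
rel()
for r in lift(.877,1.32,8,-.072): print(r)"
```

```text
t 29.98 pos [0.5487 0.0331 0.2504] yang -4.2 zdown [-0.009  0.001 -1.   ] q [0.01 0.02 1.84 0.   1.29 0.09] F [-12.4   2.3  -1. ] w 0.120
[0.932, 0.0, 0.0061, -0.0074]
[0.988, 0.0, 0.0127, -0.0145]
[1.043, 0.0, 0.0196, -0.0212]
[1.099, 0.0, 0.0269, -0.0275]
[1.154, 0.0001, 0.0345, -0.0334]
[1.209, 0.0001, 0.0424, -0.0388]
[1.265, 0.0001, 0.0507, -0.0438]
[1.32, 0.0001, 0.0591, -0.0484]
```

Emit:
{"api": "step_arm", "payload": {
  "series": [0,0.005,-0.0075,0,0,0.011,-0.0145,0,0,0.018,-0.0215,0,0,0.025,-0.028,0]
}}

```text
time: 30.48
tool_pos: [0.5742, 0.0312, 0.2797]
tcp_rot: [-2.298, -2.135, 0.008]
wrist_force: [-11.6, 1.9, 1.7]
width: 0.116
grip_force: 38.9
```

Emit:
{"api": "step_arm", "payload": {
  "series": [0,0.0075,-0.006,0,0,0.0155,-0.0115,0,0,0.0235,-0.016,0,0,0.03,-0.02,0]
}}

```text
time: 30.98
tool_pos: [0.6048, 0.0289, 0.3025]
tcp_rot: [-2.3, -2.136, 0.004]
wrist_force: [-13.8, 0.2, 10.0]
width: 0.12
grip_force: 39.4
```

```bash
python3 -c "
from h import *
rel()
s=monitor.read_state();d=s['tool_pos']-np.array([.5189,.0355,.1082]);dx=np.hypot(d[0],d[1]);print(dx,d[2],'panel',np.arctan2(-.0353+d[2],.1703-dx)+np.arctan2(.0353,.1703))"
```

```text
t 30.98 pos [0.6048 0.0289 0.3025] yang -4.2 zdown [-0.004  0.    -1.   ] q [0.01 0.1  1.67 0.   1.38 0.08] F [-13.8   0.2  10. ] w 0.120
0.08620241311650483 0.19425100301556136 panel 1.2885441726635765
```

Emit:
{"api": "step_arm", "payload": {
  "series": [0,0.003,-0.001,0,0,0.003,-0.001,0]
}}

```text
time: 31.22
tool_pos: [0.6084, 0.0286, 0.3046]
tcp_rot: [-2.301, -2.137, 0.001]
wrist_force: [-13.0, 1.5, 10.6]
width: 0.121
grip_force: 39.4
```

Emit:
{"api": "step_arm", "payload": {
  "series": [0,-0.002,0,0,0,-0.002,0,0,0,-0.002,0,0],
  "gripper": 0.24
}}

```text
time: 31.6
tool_pos: [0.6088, 0.0285, 0.3001]
tcp_rot: [2.301, 2.137, 0.002]
wrist_force: [0.0, 0.4, -0.0]
width: 0.241
grip_force: 0.0
```

Emit:
{"api": "step_arm", "payload": {
  "series": [0,0,-0.02,0,0,0,-0.04,0,0,0,-0.07,0,0,0,-0.1,0,0,0,-0.1,0]
}}

```text
time: 32.22
tool_pos: [0.6098, 0.0287, 0.4049]
tcp_rot: [2.298, 2.134, 0.01]
wrist_force: [-1.1, 0.1, -0.2]
width: 0.237
grip_force: 0.0
```

```bash
python3 -c "
from h import *
p,s=wlook(['post_grip','panel_handle'],{'post_grip':.157,'panel_handle':.31})
q=viewer.read_camera('scene')
save({'image':np.hstack([cv2.resize(p['image'],(400,300)),cv2.resize(q['image'][110:290,180:420],(400,300))])},'l')
for n in ('grease_tin','spray_can','ali_block','post_grip'):
  for x in viewer.spot_point(q,n)[:1]: print(n,x)
rel()"
```

```text
panel_handle 0.63 [249.9 194.9] [0.6034 0.0296 0.31  ]
grease_tin {'point': [183.0, 166.0], 'score': 0.95}
spray_can {'point': [230.1, 145.3], 'score': 0.97}
ali_block {'point': [284.6, 304.9], 'score': 0.51}
post_grip {'point': [298.3, 216.8], 'score': 0.83}
t 32.62 pos [0.6077 0.0287 0.398 ] yang -4.2 zdown [-0.002 -0.    -1.   ] q [ 0.01  0.08  1.51 -0.    1.55  0.08] F [-0.   0.8 -0.2] w 0.244
```

View pics/l.png

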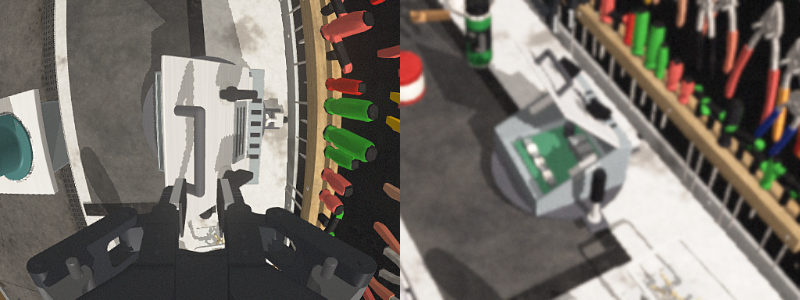

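```bash
python3 -c "
from h import *
print(job.finish_job())"
```

```text
the job is handed in; nothing more can be done
None
```

I handed the job in at about 33 s of the 72 s limit; no verdict came back. The last pictures and readings show the box turned to the front and apparently in its detent, both fasteners turned the full quarter, the panel open to about 1.29 rad, and the tin, can and block where they stood. The detent is inferred rather than read directly: the post barely moved (about 1 mm) under a test push, and the box's back lines up with the fixed part behind it that I took to be the plunger.

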